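# Lower the telescoping work support by one hole

### The job

The little telescoping work support on the wooden bench stands too high. Squeeze its side button in to free it, slide the head down, and let it click home into the next hole, so that the button has sprung fully out again. Feel for the hole and push gently, 10 N is plenty: do not drive the post down on its rubber buffer. Leave the things around it where they are, and let go of the support.

Things in the scene. Friction and masses are not known exactly. Their poses are not given: they have to be found in the camera images.
- stand: Fixed foot of the work support: a dark steel disc 116 mm across with a 38 mm square socket, 40 mm high in all. Origin: centre of its underside on the bench; z up; -x is the side on which the button sits.
- head_top (a point): Centre of the flat rubber top of the sliding head: an upright square grey tube, 36 x 36 mm, 105 mm tall (39 mm black collar at its lower end), sides along the stand's x and y, sliding straight down over a 22 mm aluminium post. Its top is 220 mm above the bench at the start. After the button is let go, push here until the catch drops in the hole and the head stops hard.
- button_face (a point): Centre of the round steel button's outer face, on the head's -x side (stand's frame), 26 mm below the head's top. 16 mm across; stands 9 mm out of the wall when out, 2 mm when fully in. Pressed along the stand's +x. To squeeze it, the other finger rests on the head's plain opposite side: 45 mm across before, 38 mm after pressing.
- head (a joint): Head travel, m: 0 at the start, grows downward, bottom stop 0.068. About 3 N of friction; stays where left. With the button out, the top slot's lower edge stops it after 1 to 25 mm. The next hole latches somewhere between 36 and 60 mm, different each time, to be felt (1.5 mm play). So hold the button in for the first 27 to 33 mm only, then let go of it and push on.
- button (a joint): How far the button is in, m: 0 out (catch in slot or hole), about 0.004 when let go with the catch riding on the post between holes, 0.007 fully in. In by 5 mm or more the head slides freely, even past the hole to the bottom stop (it can be raised again so). Spring: 3 N to start, 8 N fully in.
- post (a joint): How far the post is driven down on the rubber buffer in the foot, m: normally 0, then 1 mm for each 7 N put on the post through the catch; 0.0025 (about 19 N) is too hard; some 5 N beyond the sliding friction is enough to seat it.
- screw_jar: Bystander: white screw-top jar 64 mm across, 66 mm tall; origin at the centre of its underside. Not to be moved.
- carton: Bystander: brown carton 102 x 140 x 71 mm; origin at the centre of its underside. Not to be moved.
- tape_small: Bystander: small roll of tape lying flat, 60 mm across, 18 mm tall; origin at the centre of its underside. Not to be moved.
- driver: Bystander: screwdriver lying on the bench, 24 x 167 x 26 mm, long along its y; origin under its centre. Not to be moved.

How it is judged:
On the way:
1. the button is squeezed in and the head slid down with it, off the top slot (value of joint button above 0.003 m and value of joint head above 0.026 m), for 0.1 s.
At the end, for the whole second after the job is handed in: The head has come down 34 to 62 mm and rests there, caught in the next hole: the button is fully out again (within 1.5 mm), and the post is not pressed down on its buffer (under 1 mm) (value of joint button below 0.0015 m and value of joint head between 0.034 and 0.062 m and velocity of joint head between -0.005 and 0.005 m/s and value of joint post below 0.001 m); the robot touches nothing.
It fails at once if the post is driven 2.5 mm or more down on its buffer (value of joint post above 0.0025 m).
It fails at once if a bystander (jar, carton, tape roll, screwdriver) is moved by more than 20 mm (distance of any of screw_jar, carton, tape_small, driver from where it was at the start of the episode above 0.02 m).
It also fails if it takes over 38 s, if anything falls off the work surface, if the arm or the gripper's body presses on something with over 40 N, if the wrist force passes 120 N, or if a joint passes its speed limit or range.

### The arm

A 7-joint arm with a two-finger parallel gripper is mounted at the origin on a cart in front of the work surface, level with it; the furniture and walls round the work are solid. World frame = base frame: x ahead of the robot, y to its left, z up, the work surface at z = 0. Lengths are in m, angles in rad, forces in N, time in s.
With the tool pointing down it reaches from about 0.35 to 0.9 m from the base axis. Payload 8.1 kg.
Tool frame: the origin (TCP) lies at the very end of the fingers, on their centre line; the grasp point (between the pads) lies 19 mm behind it (grasp_offset is the distance from the TCP to the grasp point, in m); z points along the fingers, y is the line along which they close (so a half turn about z gives the same grasp; the last joint's range is limited). The gripper opens to 92 mm and grips with 3 to 60 N. Pads are 19 mm wide; open, the fingers measure 130 mm over their backs; the gripper's body (75 mm by 190 mm) begins 47 mm behind the grasp point.
Start: joints at [1.24, 0.434, 0.025, 1.573, -0.012, 1.134, -0.075], TCP at [0.141, -0.609, 0.227] pointing down, gripper open.
Joint ranges: [-2.62, 2.62], [-0.44, 2.09], [-1.27, 1.32], [0.08, 2.57], [-1.32, 4.46], [0.12, 2], [-2.74, 2.74]. Speed limits (rad/s): [2.22, 2.22, 3.01, 3.01, 3.14, 3.14, 3.14].

### API

Orientations are given as a rotation vector (axis times angle).
In Python, from cell import observe, get_image, camera_params, sign_off, silhouettes, grasp_offset gives the robot as it stands. The module is installed in compiled form; this text tells all that it offers.
- The arm moves only by the tool jog_arm, never from a script. Its argument "motion" is a list that holds one entry, the list of rows, each a list of 7 numbers: the shift along the tool's x, y, z in m, then the turn, a rotation vector about the tool's x, y, z in rad, then the closure, from -1 (fully open) to 1 (shut), so that 0 is half open. In form: [[[dx, dy, dz, wx, wy, wz, hand], ...]]. A call has 1 to 10 rows; each row is the pose to reach, as a shift and turn from the pose commanded when the call began, along the tool's axes at that moment; what a row does not reach only later rows make up. A row lasts 1/12 s, in which the tool goes at most 41.7 mm and 7.16 degrees, less where a joint would pass 70% of its speed; a pose out of reach is approached as far as the arm can. A call with a gripper value outside its range is refused whole. The fingers move at their own pace and stop on an object; "force" is the grip in N (left out, the last holds). Time passes only in rows, so rows that repeat a pose let the fingers close. It gives the time, the measured TCP pose, the force, the opening and the grip force at its end, in the units of the state.
- observe(): the state, without advancing time (a new reading comes with each control period).
- get_image(name): name is "side" or "top" or "wrist"; returns the picture (400x640x3 uint8, red, green, blue); there is no depth.
- camera_params(name): a dict with "vertical_fov" (degrees; the focal length in pixels is half the picture's height over the tangent of half this angle, whatever the lens; pixels are square), "cx", "cy" (the principal point, pixels), "T" (4x4, takes a point from camera to world coordinates). Camera axes: x right, y down, z forward; pixel columns grow to the right and rows downward; lengths in m; the calibration is good to about 2 mm. A picture is of the moment at which its call begins: read the wrist's pose just before it. camera_params takes no time and is no camera call; for the wrist camera it gives the pose at the moment of the call.
- sign_off(): hands the job in; it is judged then, once.
Trained networks look in the newest picture that a camera, given by its name, has taken for a name from the list of things; names that differ only in an ending like _2 or _b are one class to them, and where a whole thing is asked for, a point or a joint stands for the part that bears it (a point fixed in the world has none). Each returns a list of dicts, best first, with "p" (0 to 1); they miss things now and then, are a little off and sometimes report something else, mostly with a low value. They report only what shows in the picture. A call takes as long as a camera call.
- silhouettes(query, camera): "mask" (400x640 bool, what is visible of it) and "pixel" ([column, row] in pixels, amid what is visible of it).
The state is a dict: "clock": time; "joints": joint angles; "dq": joint speeds; "joint_efforts": joint torques, N m; "position": TCP position; "ee_rot": TCP orientation; "force": force on the tool from outside, world axes, zero at the start; "ft_torque": the same for the moment, N m; "width": opening from 0.0 (shut) to 1.0 (fully open); "gripper_force": force on a finger pad.
Only numpy, scipy, OpenCV 4.12 (cv2) and the standard library are available. Lean on these libraries where they do the work, as an engineer would, in place of code of your own. Each camera call takes 0.05 s, during which the arm holds its last target. There are 200 camera calls.

## Working session

There is one attempt and no reset: what is moved stays moved. The work goes in short steps, Python scripts to look and compute and a tool call to move; the robot and the scene stay as the last step left them, time stands still between calls to the robot, and variables do not carry over. Pictures are saved under pics/ and viewed, at most 10 in all, crops included, and the job is handed in when it is done.

Besides the shell and the picture viewer there is one more tool, called in YAML: its name, and indented under it one key for each argument. jog_arm: Moves the arm, as the interface text tells. Its arguments: {"type":"object","properties":{"motion":{"type":"array"},"force":{"type":"number"}},"required":["motion"]}

```bash
mkdir -p pics; cat > h.py <<'E'
import numpy as np, cv2
from cell import *
from scipy.spatial.transform import Rotation as R
def ray(name,px):
    c=camera_params(name); f=200/np.tan(np.radians(c["vertical_fov"])/2)
    T=np.array(c["T"]); d=T[:3,:3]@np.array([(px[0]-c["cx"])/f,(px[1]-c["cy"])/f,1]); return T[:3,3],d/np.linalg.norm(d)
def atz(name,px,z):
    o,d=ray(name,px); return o+d*(z-o[2])/d[2]
def proj(name,p):
    c=camera_params(name); f=200/np.tan(np.radians(c["vertical_fov"])/2)
    q=np.linalg.inv(np.array(c["T"]))@np.r_[p,1]; return [c["cx"]+f*q[0]/q[2],c["cy"]+f*q[1]/q[2]]
def save(name,fn):
    im=get_image(name); cv2.imwrite("pics/"+fn,im[:,:,::-1]); return im
E
python3 - <<'E'
from h import *
print(observe()); print(grasp_offset)
a=save("top","t0.png"); b=save("side","s0.png")
cv2.imwrite("pics/ts.png",cv2.resize(np.vstack([a,b])[:,:,::-1],(480,600)))
for cam in("top","side"):
  print(cam,np.round(camera_params(cam)["T"],3).tolist(),camera_params(cam)["vertical_fov"])
  for n in ("stand","head_top","button_face","head","screw_jar","carton","tape_small","driver"):
    for r in silhouettes(n,cam)[:2]:
      print(n,r["p"],np.round(r["pixel"]),r["mask"].sum(),np.round(atz(cam,r["pixel"],.22 if n in("head_top","head") else .194 if n=="button_face" else 0.03),3))
E
```

```text
{'clock': 0.0, 'joints': array([ 1.24040506,  0.43524795,  0.02501086,  1.57406642, -0.01161626,
        1.13402447, -0.07510582]), 'dq': array([ 1.51284639e-03,  1.93871920e-04,  9.74274334e-05, -1.51913555e-03,
       -6.03522558e-05,  3.69933920e-05, -7.77934890e-04]), 'joint_efforts': array([ 3.02620974e-04, -6.67857242e+01,  9.84650105e-01, -3.14455891e+01,
       -6.07008906e-02,  4.32223734e-02,  1.28310089e-04]), 'position': array([ 0.14095562, -0.6083784 ,  0.22594178]), 'ee_rot': array([-3.11970183e+00, -3.56680679e-01,  5.13190162e-04]), 'force': array([ 0.32488938, -0.35985499, -0.04733954]), 'ft_torque': array([ 0.01509499,  0.00478285, -0.02900693]), 'gripper_force': 0.0, 'width': 1.0020005350506738}
0.0188
top [[-0.025, -0.985, 0.173, 0.374], [-1.0, 0.026, -0.001, 0.106], [-0.003, -0.173, -0.985, 1.316], [0.0, 0.0, 0.0, 1.0]] 47.16303310827132
stand 0.75 [362. 225.] 1247 [0.515 0.022 0.03 ]
head_top 0.68 [366. 216.] 308 [0.515 0.024 0.22 ]
head 0.53 [366. 218.] 330 [0.512 0.025 0.22 ]
screw_jar 0.79 [248. 211.] 478 [0.564 0.344 0.03 ]
carton 0.71 [370. 145.] 2015 [ 0.749 -0.01   0.03 ]
tape_small 0.52 [406. 208.] 323 [ 0.559 -0.104  0.03 ]
driver 0.8 [231. 263.] 259 [0.419 0.392 0.03 ]
side [[0.817, -0.244, 0.523, 0.125], [-0.577, -0.319, 0.752, -0.536], [-0.017, -0.916, -0.402, 0.514], [0.0, 0.0, 0.0, 1.0]] 56.56549383647705
stand 0.73 [326. 279.] 2546 [0.518 0.022 0.03 ]
head_top 0.76 [326. 226.] 1173 [ 0.454 -0.069  0.22 ]
head_top 0.65 [315. 216.] 36 [ 0.46  -0.027  0.22 ]
head 0.57 [327. 225.] 1157 [ 0.458 -0.068  0.22 ]
screw_jar 0.81 [277. 219.] 596 [0.577 0.357 0.03 ]
screw_jar 0.44 [329. 276.] 2627 [0.529 0.03  0.03 ]
carton 0.77 [410. 254.] 2986 [ 0.743 -0.014  0.03 ]
tape_small 0.96 [390. 316.] 649 [ 0.547 -0.146  0.03 ]
tape_small 0.57 [326. 226.] 1171 [0.666 0.23  0.03 ]
driver 0.69 [220. 237.] 253 [0.399 0.348 0.03 ]
driver 0.32 [327. 277.] 2581 [0.524 0.03  0.03 ]
```

```bash
python3 - <<'E'
import cv2,numpy as np
a=cv2.imread("pics/t0.png");b=cv2.imread("pics/s0.png")
c1=cv2.resize(a[170:270,300:440],(560,400),interpolation=2)[:, :400]
c2=cv2.resize(b[180:330,250:400],(400,400),interpolation=2)
l=np.hstack([cv2.resize(a,(400,200),interpolation=3)[:200],cv2.resize(b,(400,200),interpolation=3)[:200]])
cv2.imwrite("pics/v1.png",np.vstack([np.hstack([c1,c2]),l]))
E
```

```text
(no output)
```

View pics/v1.png

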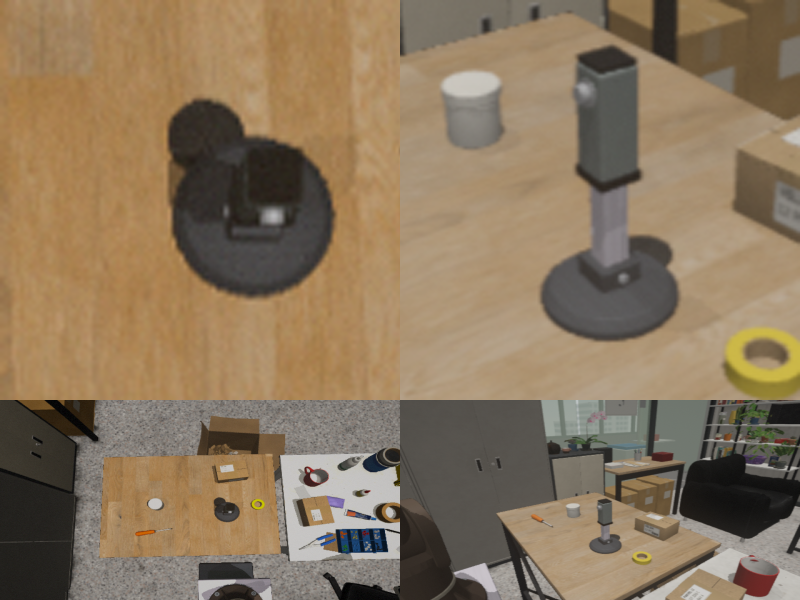

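```bash
python3 - <<'E'
from h import *
t=atz("top",(368.7,214),.22);print("top",t)
print("btn top cam",atz("top",(367.75,223.75),.194))
print("btn side",atz("side",(318.6,214.9),.194))
# side view: top corners in crop-> px
for u,v in((605,47),(577,66),(607,74),(638,59)):
    print(np.round(atz("side",(250+(u-400)*.375,180+v*.375),.22),4))
for u,v in((247,150),(300,147),(303,203),(247,205)):
    print(np.round(atz("top",(300+u/4,170+v/4),.22),4))
r=silhouettes("stand","top")
E
```

```text
top [0.52040606 0.01840933 0.22      ]
btn top cam [0.49977485 0.01961745 0.194     ]
btn side [0.49900841 0.01899885 0.194     ]
[0.5281 0.0306 0.22  ]
[0.4911 0.0142 0.22  ]
[ 0.5003 -0.0105  0.22  ]
[ 0.5342 -0.0027  0.22  ]
[0.5367 0.0346 0.22  ]
[0.5377 0.0025 0.22  ]
[0.5036 0.0021 0.22  ]
[0.5033 0.0358 0.22  ]
```

```bash
cat >> h.py <<'E'
def plan(p,yaw):
    """shift & turn in tool axes to TCP at p, pointing down, tool y along angle yaw (or +pi)"""
    s=observe(); M=R.from_rotvec(s["ee_rot"])
    for k in(0,np.pi):
        y=np.array([np.cos(yaw+k),np.sin(yaw+k),0]); z=np.array([0,0,-1.]); x=np.cross(y,z)
        t=(M.inv()*R.from_matrix(np.c_[x,y,z])).as_rotvec()
        print("shift",np.round(M.inv().apply(np.array(p)-s["position"]),4),"turn",np.round(t,4),"deg",round(np.degrees(np.linalg.norm(t))))
    print("pos",np.round(s["position"],4),"axes(cols)",np.round(M.as_matrix(),3).tolist(),"F",np.round(s["force"],2),"w",s["width"],"t",s["clock"])
E
python3 - <<'E'
from h import *
plan([0.50,0.018,0.36],0.0)
T=np.array(camera_params("wrist")["T"]);M=R.from_rotvec(observe()["ee_rot"]).as_matrix()
print(np.round(M.T@T[:3,:3],3),np.round(M.T@(T[:3,3]-observe()["position"]),3),camera_params("wrist")["vertical_fov"])
E
```

```text
shift [ 0.4911 -0.5297 -0.1333] turn [ 1.0000e-04  0.0000e+00 -1.3431e+00] deg 77
shift [ 0.4911 -0.5297 -0.1333] turn [ 0.0000e+00 -1.0000e-04  1.7985e+00] deg 103
pos [ 0.1411 -0.6089  0.2268] axes(cols) [[0.974, 0.226, 0.0], [0.226, -0.974, -0.0], [0.0, 0.0, -1.0]] F [ 0.79  0.5  -0.72] w 0.9988054030221465 t 0.95
[[ 0.001 -0.964 -0.266]
 [ 1.     0.     0.001]
 [-0.001 -0.266  0.964]] [ 0.071 -0.002 -0.158] 69.6528600611413
```

jog_arm:
  motion:
    - [[0.04,-0.05,-0.113,0,0,-0.1,-1],[0.439,-0.523,-0.113,0,0,-1.34,-1],[0.439,-0.523,-0.113,0,0,-1.34,-1],[0.439,-0.523,-0.113,0,0,-1.34,-1],[0.439,-0.523,-0.113,0,0,-1.34,-1],[0.439,-0.523,-0.113,0,0,-1.34,-1],[0.439,-0.523,-0.113,0,0,-1.34,-1],[0.439,-0.523,-0.113,0,0,-1.34,-1],[0.439,-0.523,-0.113,0,0,-1.34,-1],[0.439,-0.523,-0.113,0,0,-1.34,-1]]

```text
clock: 1.78
position: [0.3196, -0.2566, 0.3067]
ee_rot: [2.342, 2.093, -0.001]
force: [0.9, -0.1, -0.5]
width: 0.999
gripper_force: 0.0
```

```bash
python3 - <<'E'
from h import *
plan([0.45,0.0,0.34],0.0)
E
```

```text
shift [ 0.2695  0.1009 -0.0335] turn [ 0.0005  0.001  -0.1121] deg 6
shift [ 0.2695  0.1009 -0.0335] turn [ 1.5000e-03 -8.0000e-04  3.0295e+00] deg 174
pos [ 0.3196 -0.2566  0.3067] axes(cols) [[0.112, 0.994, 0.0], [0.994, -0.112, -0.001], [-0.001, 0.001, -1.0]] F [ 0.94 -0.14 -0.48] w 0.9992796509604783 t 1.7833
```

jog_arm:
  motion:
    - [[0.27,0.1,-0.033,0,0,-0.11,-1],[0.27,0.1,-0.033,0,0,-0.11,-1],[0.27,0.1,-0.033,0,0,-0.11,-1],[0.27,0.1,-0.033,0,0,-0.11,-1],[0.27,0.1,-0.033,0,0,-0.11,-1],[0.27,0.1,-0.033,0,0,-0.11,-1],[0.27,0.1,-0.033,0,0,-0.11,-1],[0.27,0.1,-0.033,0,0,-0.11,-1],[0.27,0.1,-0.033,0,0,-0.11,-1],[0.27,0.1,-0.033,0,0,-0.11,-1]]

```text
clock: 2.62
position: [0.4501, -0.0024, 0.3389]
ee_rot: [-2.23, -2.213, 0.001]
force: [-0.5, -0.2, 0.7]
width: 1.0
gripper_force: 0.0
```

```bash
python3 - <<'E'
from h import *
a=save("wrist","w1.png")
for n in ("head_top","button_face","head","stand"):
    for r in silhouettes(n,"wrist")[:2]:
      q=r["pixel"];print(n,r["p"],np.round(q),r["mask"].sum(),np.round(atz("wrist",q,.22 if n in("head_top","head") else .194 if n=="button_face" else 0.03),4))
plan([0.515,0.018,0.34],0.0)
E
```

```text
head_top 0.91 [385. 166.] 2093 [0.512  0.0237 0.22  ]
button_face 0.41 [363. 167.] 139 [0.495  0.0176 0.194 ]
head 0.86 [387. 164.] 2028 [0.5142 0.0256 0.22  ]
stand 0.71 [371. 154.] 4602 [0.5309 0.0109 0.03  ]
shift [ 0.0219  0.0648 -0.0009] turn [-0.0002  0.0005 -0.0103] deg 1
shift [ 0.0219  0.0648 -0.0009] turn [8.0000e-04 2.0000e-04 3.1313e+00] deg 179
pos [ 0.45   -0.0032  0.3391] axes(cols) [[0.01, 1.0, -0.0], [1.0, -0.01, -0.001], [-0.001, -0.0, -1.0]] F [ 0.64 -1.11  0.12] w 0.9990581723975733 t 2.8667
```

View pics/w1.png

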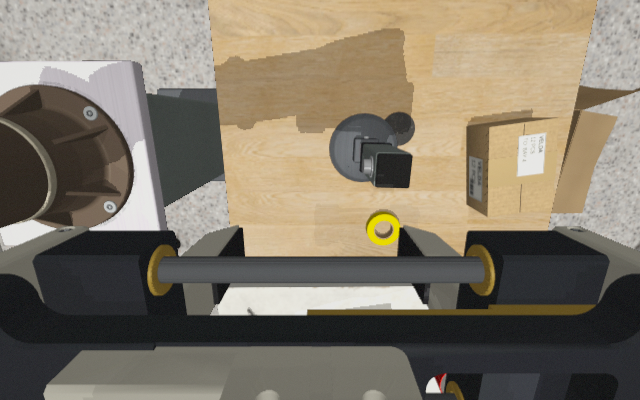

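The picture shows the head's dark top square near (392,169), the button to its left near (367,165), and the tape at (383,230), clear of the head. I'll fit the top square next.

```bash
python3 - <<'E'
from h import *
a=cv2.imread("pics/w1.png")
c=a[135:200,340:430]
m=(c.max(2)<45).astype(np.uint8); n,l,s,_=cv2.connectedComponentsWithStats(m); k=1+s[1:,4].argmax()
mm=(l==k).astype(np.uint8); mm=cv2.morphologyEx(mm,cv2.MORPH_OPEN,np.ones((9,9)))
ct=max(cv2.findContours(mm,0,1)[0],key=cv2.contourArea)
w=np.array([atz("wrist",(p[0][0]+340,p[0][1]+135),.22)[:2] for p in ct])
print("rect",cv2.minAreaRect((w*1000).astype(np.float32)))
print("btn",atz("wrist",(366.5,165),.194))
v=cv2.resize(c,(720,520),interpolation=cv2.INTER_NEAREST); cv2.drawContours(v,[ct*8],-1,(0,0,255),1)
cv2.imwrite("pics/w1c.png",v)
E
```

```text
rect ((520.4720458984375, 19.224891662597656), (31.57977867126465, 32.84537887573242), 89.44485473632812)
btn [0.49844404 0.02037172 0.194     ]
```

View pics/w1c.png

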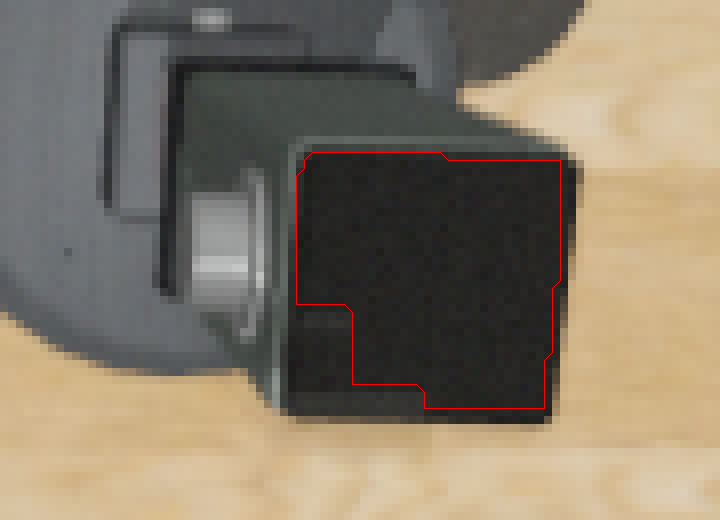

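```bash
python3 - <<'E'
from h import *
P=np.array([atz("wrist",(340+u/8-.5,135+v/8-.5),.22)[:2] for u,v in((293,140),(577,158),(551,422),(279,413))])
r=cv2.minAreaRect((P*1000).astype(np.float32));print(r,P.round(4).tolist())
print("face",atz("wrist",(340+190/8,135+248/8),.194))
for i in range(4):
  d=P[(i+1)%4]-P[i];print(np.linalg.norm(d),np.degrees(np.arctan2(d[1],d[0])))
E
```

```text
((519.8433227539062, 19.550704956054688), (33.59988784790039, 34.92085266113281), 87.50328063964844) [[0.5031, 0.0371], [0.5373, 0.0346], [0.5366, 0.002], [0.5028, 0.0035]]
face [0.4955569  0.01932946 0.194     ]
0.034292324604188996 -4.151627338437185
0.03261587983506762 -91.36747113104389
0.033780366107858444 177.50327252807477
0.03361923711019276 89.44726036565946
```

jog_arm:
  motion:
    - [[0.012,0.035,0,0,0,0.025,-1],[0.0235,0.0685,0,0,0,0.025,-1],[0.0235,0.0685,0.01,0,0,0.025,-1],[0.0235,0.0685,0.04,0,0,0.025,-1],[0.0235,0.0685,0.07,0,0,0.025,-1],[0.0235,0.0685,0.1,0,0,0.025,-1],[0.0235,0.0685,0.13,0,0,0.025,-1],[0.0235,0.0685,0.154,0,0,0.025,-1],[0.0235,0.0685,0.164,0,0,0.025,-1],[0.0235,0.0685,0.164,0,0,0.025,-1]]

```text
clock: 3.7
position: [0.5175, 0.0198, 0.1732]
ee_rot: [-2.257, -2.182, 0.005]
force: [0.2, 0.5, 0.4]
width: 1.0
gripper_force: 0.0
```

```bash
python3 - <<'E'
from h import *
plan([0.519,0.0193,0.175],-.035)
save("side","s1.png"); save("wrist","w2.png")
a=cv2.imread("pics/s1.png")[150:300,230:430];b=cv2.imread("pics/w2.png")[50:300,160:480]
cv2.imwrite("pics/v2.png",np.vstack([cv2.resize(a,(400,300),interpolation=2),cv2.resize(b,(400,300))]))
E
```

```text
shift [-0.0005  0.0015 -0.0019] turn [-0.004   0.0005  0.0012] deg 0
shift [-0.0005  0.0015 -0.0019] turn [-8.0000e-04 -6.4000e-03 -3.1404e+00] deg 180
pos [0.5175 0.0198 0.1732] axes(cols) [[0.034, 0.999, -0.004], [0.999, -0.034, -0.0], [-0.001, -0.004, -1.0]] F [0.22 0.5  0.37] w 1.0004446386154286 t 3.7
```

View pics/v2.png

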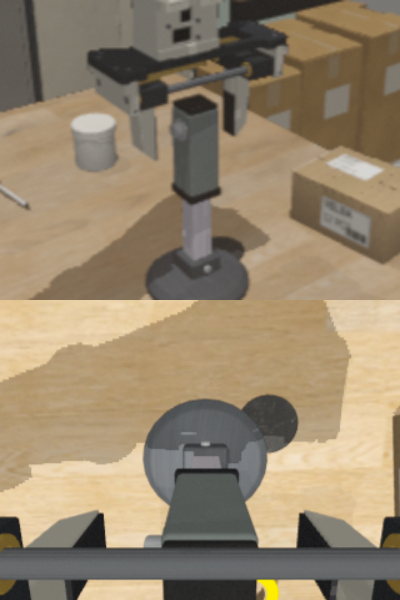

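The fingers straddle the head, with the button (side crop, 180,128) facing the left finger. I'll squeeze now.

jog_arm:
  motion:
    - [[0,0.001,-0.001,0,0,0,-0.1],[0,0.001,-0.001,0,0,0,0],[0,0.001,-0.001,0,0,0,0.5],[0,0.001,-0.001,0,0,0,0.5],[0,0.001,-0.001,0,0,0,0.5],[0,0.001,-0.001,0,0,0,0.5],[0,0.001,-0.001,0,0,0,0.5],[0,0.001,-0.001,0,0,0,0.5],[0,0.001,-0.001,0,0,0,0.5],[0,0.001,-0.001,0,0,0,0.5]]
  force: 20

```text
clock: 4.63
position: [0.5207, 0.0208, 0.1762]
ee_rot: [2.258, 2.184, 0.002]
force: [3.7, 0.1, -2.8]
width: 0.415
gripper_force: 20.0
```

jog_arm:
  motion:
    - [[0,0,0.004,0,0,0,0.5],[0,0,0.008,0,0,0,0.5],[0,0,0.012,0,0,0,0.5],[0,0,0.016,0,0,0,0.5],[0,0,0.02,0,0,0,0.5],[0,0,0.024,0,0,0,0.5],[0,0,0.028,0,0,0,0.5],[0,0,0.03,0,0,0,0.5],[0,0,0.03,0,0,0,0.5],[0,0,0.03,0,0,0,0.5]]

```text
clock: 5.47
position: [0.5206, 0.0208, 0.1456]
ee_rot: [2.258, 2.184, 0.002]
force: [8.4, -0.1, -4.6]
width: 0.409
gripper_force: 20.0
```

jog_arm:
  motion:
    - [[0,0,0,0,0,0,0.5],[0,0,0,0,0,0,-1],[0,0,0,0,0,0,-1],[0,0,0,0,0,0,-1],[0,0,0,0,0,0,-1],[0,0,-0.03,0,0,0,-1],[0,0,-0.06,0,0,0,-1],[0,0,-0.09,0,0,0,-1],[0,0,-0.1,0,0,0,-1],[0,0,-0.1,0,0,0,-1]]

```text
clock: 6.3
position: [0.5213, 0.0213, 0.2489]
ee_rot: [2.255, 2.182, 0.005]
force: [-0.6, -0.7, 0.4]
width: 0.984
gripper_force: 0.0
```

```bash
python3 - <<'E'
from h import *
save("side","s2.png"); save("wrist","w3.png")
print(proj("side",[.52,.0195,.19]),proj("side",[.52,.0195,.22]),proj("side",[.5,.0195,.164]))
a=cv2.imread("pics/s2.png")[150:300,230:430];b=cv2.imread("pics/w3.png")[50:300,160:480]
cv2.imwrite("pics/v3.png",np.vstack([cv2.resize(a,(400,300),interpolation=2),cv2.resize(b,(400,300))]))
plan([0.52,0.0193,.25],-.035)
E
```

```text
[np.float64(327.013335124048), np.float64(213.88778667574078)] [np.float64(326.82591549131087), np.float64(200.31756654990602)] [np.float64(319.1806675978901), np.float64(228.02461426434715)]
shift [-0.0013  0.0004 -0.0043] turn [-0.0002  0.0005  0.0017] deg 0
shift [-0.0013  0.0004 -0.0043] turn [-8.0000e-04 -3.0000e-04 -3.1399e+00] deg 180
pos [0.5196 0.0206 0.2457] axes(cols) [[0.033, 0.999, -0.0], [0.999, -0.033, -0.001], [-0.001, -0.0, -1.0]] F [-0.11 -0.02 -1.38] w 0.9946311348451857 t 6.4
```

View pics/v3.png

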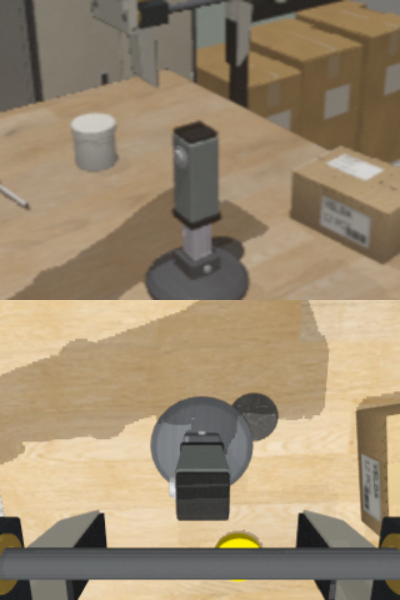

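The head's top is at side pixel (327,216), about 30 mm lower. Next I'll shut the fingers and approach from above.

jog_arm:
  motion:
    - [[-0.001,0,0,0,0,0,1],[-0.001,0,0,0,0,0,1],[-0.001,0,0,0,0,0,1],[-0.001,0,0,0,0,0,1],[-0.001,0,0.01,0,0,0,1],[-0.001,0,0.025,0,0,0,1],[-0.001,0,0.04,0,0,0,1],[-0.001,0,0.048,0,0,0,1],[-0.001,0,0.05,0,0,0,1],[-0.001,0,0.05,0,0,0,1]]

```text
clock: 7.23
position: [0.5195, 0.0198, 0.1954]
ee_rot: [-2.257, -2.184, 0.002]
force: [-0.2, 0.4, -0.4]
width: 0.321
gripper_force: 0.0
```

jog_arm:
  motion:
    - [[0,0,0.001,0,0,0,1],[0,0,0.002,0,0,0,1],[0,0,0.003,0,0,0,1],[0,0,0.003,0,0,0,1]]

```text
clock: 7.57
position: [0.5201, 0.0198, 0.1934]
ee_rot: [2.258, 2.184, 0.001]
force: [0.0, -1.3, -0.4]
width: 0.037
gripper_force: 0.0
```

jog_arm:
  motion:
    - [[0,0,0.002,0,0,0,1],[0,0,0.004,0,0,0,1],[0,0,0.006,0,0,0,1],[0,0,0.007,0,0,0,1],[0,0,0.007,0,0,0,1]]

```text
clock: 7.98
position: [0.5201, 0.0198, 0.1861]
ee_rot: [2.258, 2.184, 0.0]
force: [-0.5, 0.4, 1.8]
width: 0.005
gripper_force: 0.7
```

jog_arm:
  motion:
    - [[0,0,0.001,0,0,0,1],[0,0,0.002,0,0,0,1],[0,0,0.002,0,0,0,1]]

```text
clock: 8.23
position: [0.5201, 0.0198, 0.1841]
ee_rot: [2.258, 2.184, 0.0]
force: [0.7, -0.1, 2.9]
width: 0.006
gripper_force: 1.4
```

jog_arm:
  motion:
    - [[0,0,0.001,0,0,0,1],[0,0,0.002,0,0,0,1],[0,0,0.002,0,0,0,1]]

```text
clock: 8.48
position: [0.5201, 0.0198, 0.182]
ee_rot: [2.258, 2.184, 0.0]
force: [0.7, -0.4, 3.1]
width: 0.008
gripper_force: 1.3
```

jog_arm:
  motion:
    - [[0,0,0.001,0,0,0,1],[0,0,0.002,0,0,0,1],[0,0,0.002,0,0,0,1]]

```text
clock: 8.73
position: [0.52, 0.0198, 0.18]
ee_rot: [2.258, 2.184, 0.0]
force: [1.8, 0.1, 3.0]
width: 0.006
gripper_force: 1.2
```

jog_arm:
  motion:
    - [[0,0,0.001,0,0,0,1],[0,0,0.002,0,0,0,1],[0,0,0.002,0,0,0,1]]

```text
clock: 8.98
position: [0.52, 0.0198, 0.178]
ee_rot: [2.258, 2.184, 0.0]
force: [1.9, 0.6, 1.7]
width: 0.002
gripper_force: 1.2
```

jog_arm:
  motion:
    - [[0,0,0.001,0,0,0,1],[0,0,0.002,0,0,0,1],[0,0,0.002,0,0,0,1]]

```text
clock: 9.23
position: [0.52, 0.0198, 0.176]
ee_rot: [2.258, 2.184, 0.0]
force: [1.5, 0.4, 2.4]
width: 0.002
gripper_force: 1.3
```

jog_arm:
  motion:
    - [[0,0,0.001,0,0,0,1],[0,0,0.002,0,0,0,1],[0,0,0.002,0,0,0,1]]

```text
clock: 9.48
position: [0.52, 0.0198, 0.174]
ee_rot: [2.258, 2.184, 0.0]
force: [1.9, -0.5, 2.6]
width: 0.007
gripper_force: 1.4
```

jog_arm:
  motion:
    - [[0,0,0.001,0,0,0,1],[0,0,0.002,0,0,0,1],[0,0,0.002,0,0,0,1]]

```text
clock: 9.73
position: [0.5199, 0.0198, 0.172]
ee_rot: [-2.258, -2.184, -0.0]
force: [2.2, -0.5, 3.1]
width: 0.005
gripper_force: 1.4
```

jog_arm:
  motion:
    - [[0,0,0.001,0,0,0,1],[0,0,0.002,0,0,0,1],[0,0,0.002,0,0,0,1]]

```text
clock: 9.98
position: [0.5199, 0.0198, 0.17]
ee_rot: [-2.258, -2.184, 0.0]
force: [2.8, 0.7, 2.4]
width: 0.007
gripper_force: 1.4
```

jog_arm:
  motion:
    - [[0,0,0.001,0,0,0,1],[0,0,0.002,0,0,0,1],[0,0,0.002,0,0,0,1]]

```text
clock: 10.23
position: [0.5199, 0.0198, 0.1679]
ee_rot: [-2.258, -2.184, 0.0]
force: [2.4, -0.2, 3.4]
width: 0.006
gripper_force: 1.3
```

jog_arm:
  motion:
    - [[0,0,0.001,0,0,0,1],[0,0,0.002,0,0,0,1],[0,0,0.002,0,0,0,1]]

```text
clock: 10.48
position: [0.5194, 0.0197, 0.1656]
ee_rot: [-2.257, -2.184, 0.001]
force: [0.1, 0.2, 0.8]
width: 0.006
gripper_force: 0.6
```

jog_arm:
  motion:
    - [[0,0,0.001,0,0,0,1],[0,0,0.001,0,0,0,1],[0,0,0.001,0,0,0,1]]

```text
clock: 10.73
position: [0.5193, 0.0197, 0.1647]
ee_rot: [-2.257, -2.184, 0.002]
force: [0.2, -0.7, -0.2]
width: 0.008
gripper_force: 0.0
```

jog_arm:
  motion:
    - [[0,0,0.001,0,0,0,1],[0,0,0.001,0,0,0,1],[0,0,0.001,0,0,0,1]]

```text
clock: 10.98
position: [0.5194, 0.0197, 0.1641]
ee_rot: [-2.258, -2.184, 0.001]
force: [-2.5, -0.1, 4.8]
width: 0.003
gripper_force: 2.1
```

jog_arm:
  motion:
    - [[0,0,0.0006,0,0,0,1],[0,0,0.0006,0,0,0,1],[0,0,0.0006,0,0,0,1]]

```text
clock: 11.23
position: [0.5194, 0.0197, 0.1637]
ee_rot: [-2.258, -2.184, 0.001]
force: [-3.6, -1.4, 7.6]
width: 0.006
gripper_force: 3.7
```

Force rises stiffly (7.6 N), so the head has stopped hard. I'll back off and check the button.

jog_arm:
  motion:
    - [[0,0,-0.01,0,0,0,1],[0,0,-0.04,0,0,0,1],[0,0,-0.08,0,0,0,1],[0,0,-0.11,0,0,0,1],[0,-0.04,-0.12,0,0,0,1],[0,-0.06,-0.12,0,0,0,1],[0,-0.06,-0.12,0,0,0,1]]

```text
clock: 11.82
position: [0.457, 0.0225, 0.2849]
ee_rot: [2.255, 2.185, -0.001]
force: [0.6, 0.2, 0.2]
width: 0.007
gripper_force: 0.0
```

```bash
python3 - <<'E'
from h import *
save("side","s3.png"); save("wrist","w4.png")
for c,f in(("side","s3.png"),):print(proj(c,[.52,.0195,.163]),proj(c,[.493,.0205,.137]))
q=proj("wrist",[.5,.0195,.15]);print(q,observe()["force"])
a=cv2.imread("pics/s3.png")[190:290,270:400];b=cv2.imread("pics/w4.png")
x,y=int(q[0]),int(q[1]);b=b[max(0,y-50):y+50,x-65:x+65]
cv2.imwrite("pics/v4.png",np.vstack([cv2.resize(a,(390,300),interpolation=2),cv2.resize(b,(390,300),interpolation=2)]))
E
```

```text
[np.float64(327.17696547125155), np.float64(225.7355306841434)] [np.float64(316.3731009011206), np.float64(240.49156932957345)]
[np.float64(359.30433748026655), np.float64(190.10471890478146)] [0.47861837 0.06990005 0.52723251]
```

View pics/v4.png

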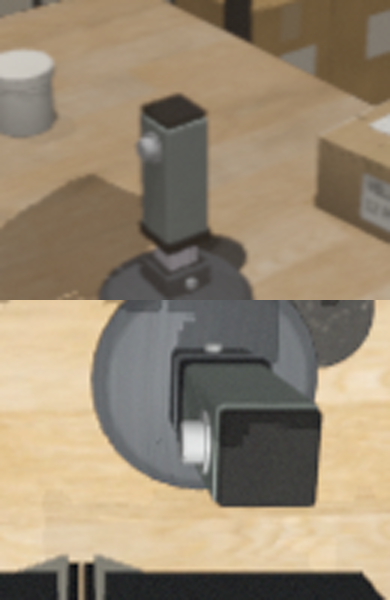

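```bash
python3 - <<'E'
from h import *
c0,r0=359-65,190-50
for u,v,z in((180,442-300,.137),(218,407-300,.163),(321,408-300,.163),(317,505-300,.163),(217,504-300,.163)): print(atz("wrist",(c0+u/3-.3,r0+v/3-.3),z).round(4))
E
```

```text
[0.4956 0.0198 0.137 ]
[0.5052 0.0376 0.163 ]
[0.5391 0.0362 0.163 ]
[0.5392 0.0026 0.163 ]
[0.5052 0.0041 0.163 ]
```

The button face is 26.5 mm from the head's axis. It would be 27 mm fully out and about 23 mm riding on the post, so it has sprung out.

```bash
python3 -c "
from cell import *
print(sign_off())"
```

```text
the job is handed in; nothing more can be done
None
```

The support has clicked into its next hole about 56 mm down with the button sprung fully out; the final push was about 8 N, the arm is clear, I touched none of the things around it, and the job is handed in (no verdict was returned).

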